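Roll three spindle rollers over the plate and reject the bent one

TASK

One of the three steel rollers on the flat plate has bent journals and wobbles when it rolls. One after the other, push each roller with the fingertips so that it rolls along the plate up to the stop, and press it lightly and squarely home for a moment before starting the next. When all three lie at the stop, lift out the one whose ends wobbled and lay it gently in the open reject tray; leave the two true ones on the plate against the stop, never lifting them, knock or press nothing hard, and leave everything else on the bench alone.

Things in the scene. Friction and masses are not known exactly. Their poses are not given: they have to be found in the camera images.
- plate: dark flat steel plate fixed on the bench, 250 mm along its x, 370 mm along its y, 12 mm thick. Origin at bench level; the top is 12 mm above it and the plate reaches from x = -115 to +135 mm, y = -185 to +185. x points away from the robot, from the rollers to the stop. The rollers start near x = -75 mm in three lanes at y = -115, 0, +115 mm (5 mm either way), each along the plate's y but up to 0.12 rad askew
- stop: rigid aluminium stop fixed on the plate, with the plate's axes: a comb 24 mm high above the plate, its teeth pointing to the robot. The teeth's flat ends lie in the plane x = 0 of this body; origin on the plate's top, mid-row. Teeth 50 mm long; between them 40 mm wide gaps at y = -115, 0, +115 mm, mid-lane: a drum rests against two teeth and a gripper finger still fits down behind it
- stop_face (a point): middle of the plane of the teeth's ends, 15 mm above the plate (a drum's axis height), with the plate's axes. A drum lying home has its axis 15 mm nearer the robot, at x = -15 mm
- roller_a_center (a point): centre of a polished steel roller (0.2 to 0.45 kg): a drum 30 mm in diameter, 80 mm long, with a 10 mm thick journal standing out 10 mm at each end (100 mm overall). Its axis lies 15 mm above the plate; y runs along the journals. Slippery (friction about 0.4); rolls easily and soon stops by itself. Any one of the three may be the bent one, in any lane
- roller_a_end (a point): centre of one journal end of roller a, 50 mm along y from its centre. True roller: stays at the centre's height. Bent one (exactly one of the three): journals 0.08 rad out of line with the drum, so this end swings 4 mm up and 4 mm down, the other end opposite, once per 94 mm rolled. At the start the bend lies level, so heights do not show it yet
- roller_b_center (a point): centre of a polished steel roller (0.2 to 0.45 kg): a drum 30 mm in diameter, 80 mm long, with a 10 mm thick journal standing out 10 mm at each end (100 mm overall). Its axis lies 15 mm above the plate; y runs along the journals. Slippery (friction about 0.4); rolls easily and soon stops by itself. Any one of the three may be the bent one, in any lane
- roller_b_end (a point): centre of one journal end of roller b, 50 mm along y from its centre. True roller: stays at the centre's height. Bent one (exactly one of the three): journals 0.08 rad out of line with the drum, so this end swings 4 mm up and 4 mm down, the other end opposite, once per 94 mm rolled. At the start the bend lies level, so heights do not show it yet
- roller_c_center (a point): centre of a polished steel roller (0.2 to 0.45 kg): a drum 30 mm in diameter, 80 mm long, with a 10 mm thick journal standing out 10 mm at each end (100 mm overall). Its axis lies 15 mm above the plate; y runs along the journals. Slippery (friction about 0.4); rolls easily and soon stops by itself. Any one of the three may be the bent one, in any lane
- roller_c_end (a point): centre of one journal end of roller c, 50 mm along y from its centre. True roller: stays at the centre's height. Bent one (exactly one of the three): journals 0.08 rad out of line with the drum, so this end swings 4 mm up and 4 mm down, the other end opposite, once per 94 mm rolled. At the start the bend lies level, so heights do not show it yet
- tray: grey open reject tray, fixed, on the left or right of the plate: 140 mm along its x, 130 mm along its y, 25 mm high, walls and floor 4 mm thick. Origin: centre of its underside. A roller laid along its y fits (inside 132 x 122 mm). A similar dark closed case (28 mm high) stands on the plate's other side
- loupe: bystander, leave it alone: black eyeglass loupe, 32 mm across, 32 mm high, stands near the plate's near edge. Origin on its underside
- box_1: bystander, leave it alone: small square parts box with a clear lid, 31 x 31 x 20 mm, near the plate's near edge. Origin on its underside
- box_2: bystander, leave it alone: a second small parts box, 31 x 31 x 20 mm, beyond the plate. Origin on its underside
- jar: bystander, leave it alone: glass jar with steel cap, 60 mm across, 50 mm high, beyond the plate. Origin on its underside
- driver: bystander, leave it alone: screwdriver, 150 mm long, lying beyond the plate. Origin on its underside
- block: bystander, leave it alone: blue block, 70 x 50 x 22 mm, far out on the left. Origin on its underside
- tweezers: bystander, leave it alone: flat steel tweezers, about 130 mm long, 6 mm high, lying far out on the right. Origin on its underside

How it is judged:
By the outcome, as a careful person would: the job done as asked, in the order asked, and still so for the second after the job is handed in, with the robot touching nothing.
It also fails if it takes over 72 s, if anything falls off the work surface, if the arm or the gripper's body presses on something with over 40 N, if the wrist force passes 120 N, or if a joint passes its speed limit or range.

ROBOT

A 6-joint arm with a two-finger parallel gripper is mounted at the origin on the work surface. World frame = base frame: x ahead of the robot, y to its left, z up, the work surface at z = 0. Lengths are in mm, angles in rad, forces in N, time in s.
With the tool pointing down it reaches from about 275 to 1000 mm from the base axis. Payload 8.4 kg.
Tool frame: the origin (TCP) lies at the very end of the fingers, on their centre line; the grasp point (between the pads) lies behind it (r.grip_point_offset is the x of the grasp point in the tool frame, in mm); x points along the fingers, z is the direction in which the jaws open and shut, and the axes are right-handed (so a half turn about x gives the same grasp; the last joint's range is limited). The gripper opens to 85 mm and grips with 20 to 120 N. Pads are 22 mm wide; open, the fingers measure 114 mm over their backs; the gripper's body (76 mm by 85 mm) begins 54 mm behind the grasp point. The pads swing forward as they close: fully open they stand 13 mm farther back than shut.
Start: joints at [-1.248, 0.353, 1.633, -0, 1.155, -0.002], TCP at [199.448, -592.325, 231.281] pointing down, gripper open.
Joint ranges: [-2.63, 2.63], [-0.92, 2.1], [0.06, 2.66], [-1.3, 4.44], [0, 2.69], [-3.02, 3.02]. Speed limits (rad/s): [2.22, 2.22, 2.79, 3.14, 3.14, 3.14].

INTERFACE

Orientations are given as [roll, pitch, yaw] about the fixed x, y, z axes, in that order (R = Rz(yaw) Ry(pitch) Rx(roll)).
In Python, from rig import r, vision, order gives the robot as it stands. The module is installed in compiled form; this text tells all that it offers.
- The arm moves only by the tool step_arm, never from a script. Its argument "rows" is a list of rows, each a list of 7 numbers: the shift along the world's x, y, z in mm, then the turn, a rotation vector about the world's x, y, z in rad, then the finger opening in mm, from 0 to 85.4. A call has exactly 8 rows; each row is the pose to reach, as a shift and turn from the pose measured when the call began; what a row does not reach only later rows make up. A row lasts 1/8 s, in which the tool goes at most 62.5 mm and 10.7 degrees, less where a joint would pass 70% of its speed; a pose out of reach is approached as far as the arm can. A call with a gripper value outside its range is refused whole. The fingers move at their own pace and stop on an object; "force" is the grip in N (left out, the last holds). Time passes only in rows, so rows that repeat a pose let the fingers close, or fill a call up. It gives the time, the measured TCP pose, the force and the opening at its end, in the units of the state.
- r.sense(): the state, without advancing time (a new reading comes with each control period).
- vision.grab_frame(name): name is "side" or "top"; returns (picture, depth): 384x512x3 uint8, red, green, blue; 384x512 float32, mm along the optical axis (not along the pixel's ray), 0 where there is no reading.
- vision.camera_info(name): a dict with "K" (3x3 intrinsics, pixels), "distortion" ([k1, k2, p1, p2, k3] as OpenCV has them; the pictures are not rectified), "origin" and "attitude" of the camera in the world. Camera axes: x right, y down, z forward; pixel columns grow to the right and rows downward; lengths in mm; the calibration is good to about 2 mm. A picture is of the moment at which its call begins. camera_info takes no time and is no camera call.
- order.sign_off(): hands the job in, once; it reports no verdict.
The state is a dict: "clock": time; "qpos": joint angles; "qvel": joint speeds; "joint_efforts": joint torques, N m; "eef_pos": TCP position; "tcp_rot": TCP orientation; "contact_force": force on the tool from outside, world axes, zero at the start; "wrist_torque": the same for the moment, N m; "opening": opening from 0.0 (shut) to 1.0 (fully open).
Only numpy, scipy, OpenCV 4.12 (cv2) and the standard library are available. Lean on these libraries where they do the work, as an engineer would, in place of code of your own. Each camera call takes 0.05 s, during which the arm holds its last target.

## Working session

There is one attempt and no reset: what is moved stays moved. The work goes in short steps, Python scripts to look and compute and a tool call to move; the robot and the scene stay as the last step left them, time stands still between calls to the robot, and variables do not carry over. Pictures are saved under pics/ and viewed, and the job is handed in when it is done.

Besides the shell and the picture viewer there is one more tool, called in YAML: its name, and indented under it one key for each argument. step_arm: Moves the arm, as the interface text tells. Its arguments: {"type":"object","properties":{"rows":{"type":"array"},"force":{"type":"number"}},"required":["rows"]}

```bash
mkdir -p pics
python3 - <<'E'
from rig import r,vision,order
import cv2,numpy as np
s=r.sense();print({k:np.round(v,3) for k,v in s.items()}, r.grip_point_offset)
for n in("top","side"):
    p,d=vision.grab_frame(n);cv2.imwrite(f"pics/{n}0.png",p[:,:,::-1]);np.save(f"pics/{n}0.npy",d)
    c=vision.camera_info(n);print(n,{k:np.round(v,4) for k,v in c.items()})
E
```

```text
{'clock': np.float64(0.0), 'qpos': array([-1.248,  0.354,  1.634, -0.   ,  1.155, -0.002]), 'qvel': array([ 0.   , -0.001, -0.002,  0.001,  0.   , -0.   ]), 'joint_efforts': array([-1.0000e-03, -6.0524e+01, -3.4207e+01, -0.0000e+00,  9.0000e-03,
       -0.0000e+00]), 'eef_pos': array([ 199.286, -591.858,  230.546]), 'tcp_rot': array([-3.128,  1.569,  1.909]), 'contact_force': array([0.884, 0.213, 0.65 ]), 'wrist_torque': array([-0.004, -0.023,  0.008]), 'opening': np.float64(1.003)} -18.700000000000003
top {'K': array([[376.93  ,   0.    , 260.1206],
       [  0.    , 376.93  , 190.4882],
       [  0.    ,   0.    ,   1.    ]]), 'distortion': array([-0.0505,  0.    ,  0.    ,  0.    ,  0.    ]), 'origin': array([ 489.5826,   -8.7497, 1148.2983]), 'attitude': array([-3.0541,  0.0253, -1.5672])}
side {'K': array([[366.0081,   0.    , 255.7558],
       [  0.    , 366.0081, 194.0106],
       [  0.    ,   0.    ,   1.    ]]), 'distortion': array([-0.0872,  0.    ,  0.    ,  0.    ,  0.    ]), 'origin': array([  329.6614, -1135.4468,   741.1383]), 'attitude': array([-2.0941, -0.0208, -0.2108])}
```

View pics/top0.png

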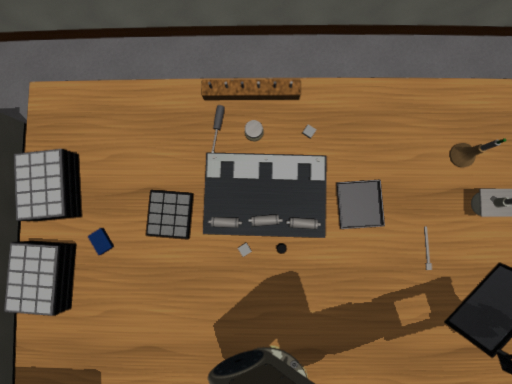

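View pics/side0.png

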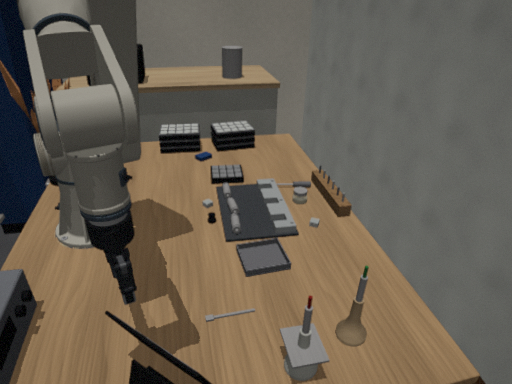

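```bash
cat > h.py <<'E'
import cv2,numpy as np
from scipy.spatial.transform import Rotation as R
from rig import r,vision,order
def cam(n):
    c=vision.camera_info(n);return c,R.from_euler('xyz',c['attitude']).as_matrix(),np.array(c['origin'])
def rays(n,uv):
    c,A,o=cam(n)
    q=cv2.undistortPoints(np.float64(uv).reshape(-1,1,2),np.array(c['K']),np.array(c['distortion'])).reshape(-1,2)
    return o,np.c_[q,np.ones(len(q))]@A.T
def onz(n,uv,z):
    o,d=rays(n,uv);return o+d*((z-o[2])/d[:,2])[:,None]
def dep(n,uv,dv):
    o,d=rays(n,uv);return o+d*np.asarray(dv)[:,None]
def proj(n,P):
    c,A,o=cam(n)
    rv=cv2.Rodrigues(A.T)[0];return cv2.projectPoints(np.float64(P).reshape(-1,1,3),rv,-A.T@o,np.array(c['K']),np.array(c['distortion']))[0].reshape(-1,2)
E
python3 - <<'E'
from h import *
p=cv2.imread('pics/top0.png');d=np.load('pics/top0.npy')
cv2.imwrite('pics/topc.png',cv2.resize(p[140:260,190:400],None,fx=3.8,fy=3.8,interpolation=cv2.INTER_CUBIC))
p=cv2.imread('pics/side0.png')
cv2.imwrite('pics/sidec.png',cv2.resize(p[150:290,190:340],None,fx=4,fy=4,interpolation=cv2.INTER_CUBIC))
vv,uu=np.mgrid[140:260,130:400]
P=dep('top',np.c_[uu.ravel(),vv.ravel()],d[140:260,130:400].ravel()).reshape(120,270,3)
print(np.round(P[10,::20,2],1)); print(np.round(P[60:64,80:190:10,2],1)) ; print(np.round(P[72:92,90:98,2],1))
z=P[:,:,2];cv2.imwrite('pics/hgt.png',cv2.resize(np.uint8(np.clip(z*5+20,0,255)),None,fx=2.9,fy=2.9,interpolation=cv2.INTER_NEAREST))
E
```

```text
[ 1.3  1.8  0.4 -0.4  1.3 -2.3 -7.1  1.3  0.4 -2.3 -1.5 -1.1 -2.5  1. ]
[[13.4 12.2 11.5 14.  10.7 13.7 12.5 11.5 11.7 11.   7. ]
 [12.1 11.4 10.3 12.7 10.8 13.3 11.  12.5 14.4 10.3 12. ]
 [11.2 13.6  7.7 14.9 10.4 12.1 11.8  9.3 12.1 12.7 14. ]
 [15.3  8.1  9.7  9.1 14.5 16.5 16.1  8.7 11.2 13.1 12.1]]
[[14.1 12.7 10.4 16.4 16.5  8.6 12.   9.1]
 [14.6 11.8 12.9 13.7 14.6 13.2 13.2 13.3]
 [15.  16.4 13.7 12.4 13.6  9.5  7.6 14.8]
 [13.6 11.5  9.5  9.6  8.7 12.7 10.9 13.8]
 [11.5 11.4 11.9 10.5  9.1 13.2 10.7 11.3]
 [29.1 31.9 31.3 26.1 31.2 26.4 28.1 28.3]
 [35.8 31.4 38.3 38.  36.  37.5 32.5 33.9]
 [40.3 37.4 42.2 38.2 40.6 40.9 38.4 40.8]
 [44.6 42.1 38.4 44.1 42.5 40.  39.6 43.6]
 [40.8 42.  39.7 42.8 42.2 42.5 42.  42.7]
 [42.4 43.3 40.1 42.  40.9 42.7 40.2 38.2]
 [44.  40.7 39.  42.7 42.4 37.4 43.6 38.8]
 [39.3 42.6 41.1 41.4 39.8 43.3 40.8 40.6]
 [42.6 39.4 39.3 39.7 39.9 38.7 39.7 39.5]
 [33.5 31.4 36.  39.  32.9 38.3 36.5 38.3]
 [14.3 11.9 13.6  8.8 13.9 25.  28.4 31.7]
 [11.3  9.7  9.8 10.5 10.1 12.8 11.4 12.8]
 [ 8.9 10.5 10.6 10.6 12.  14.5 10.3 11.8]
 [11.8  7.1 10.5 13.7 16.4 12.5 12.9 15. ]
 [13.8 10.8 14.6 10.8 12.2  9.7 10.3  7.4]]
```

View pics/topc.png

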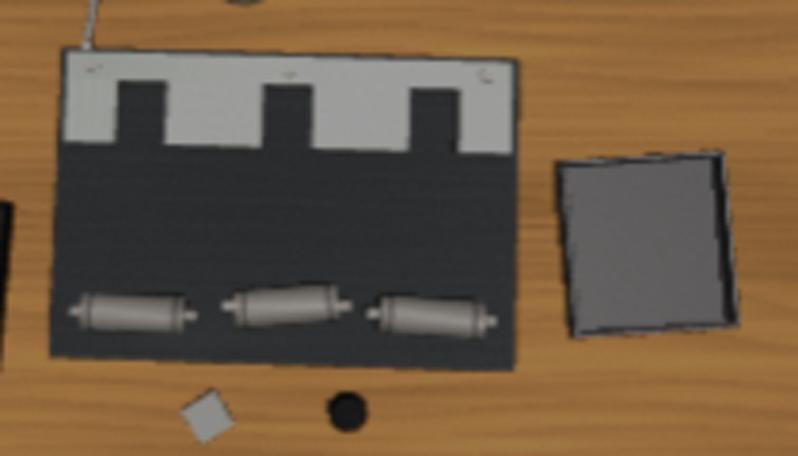

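View pics/hgt.png

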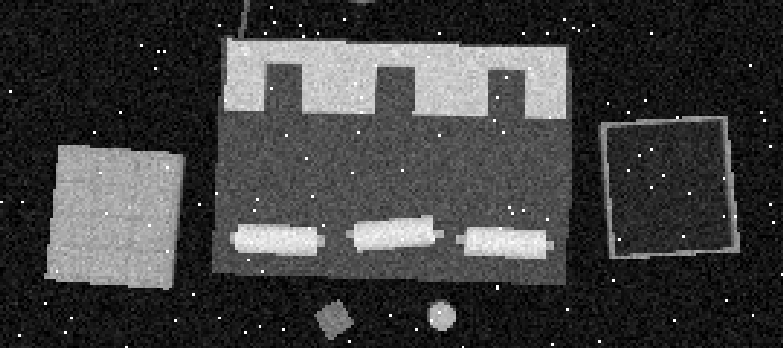

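View pics/sidec.png

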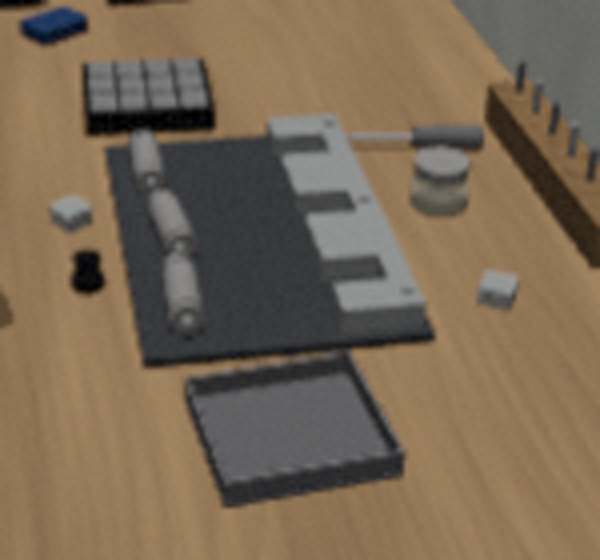

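```bash
cat > m.py <<'E'
from h import *
def load(k): return cv2.imread(f'pics/top{k}.png'),np.load(f'pics/top{k}.npy')
def wood(p):
    h=cv2.cvtColor(p,cv2.COLOR_BGR2HSV);return h[:,:,1]>100
E
python3 - <<'E'
from m import *
p,d=load(0)
nw=np.uint8(~wood(p))*255
def comp(m,box):
    x0,y0,x1,y1=box;q=np.zeros_like(m);q[y0:y1,x0:x1]=m[y0:y1,x0:x1]
    n,l,s,c=cv2.connectedComponentsWithStats(q);i=1+np.argmax(s[1:,4]);return np.uint8(l==i)*255
def rect(m,z):
    cn=max(cv2.findContours(m,cv2.RETR_EXTERNAL,cv2.CHAIN_APPROX_NONE)[0],key=cv2.contourArea)
    a=onz('top',cn.reshape(-1,2),z)[:,:2].astype(np.float32)
    return cv2.minAreaRect(a)
op=cv2.morphologyEx(nw,cv2.MORPH_OPEN,np.ones((5,5)))
pm=comp(op,(195,140,332,243));print('plate',rect(pm,12))
tm=comp(nw,(330,170,392,235));print('tray@25',rect(tm,25))
cm=comp(nw,(140,180,200,245));print('case@28',rect(cm,28))
g=cv2.cvtColor(p,cv2.COLOR_BGR2GRAY)
st=np.uint8(g>110)*255&pm
sm=comp(cv2.morphologyEx(st,cv2.MORPH_OPEN,np.ones((3,3))),(195,145,332,190));print('stop@36',rect(sm,36))
for nm,b in(('L',(205,210,246,235)),('M',(244,205,284,235)),('R',(283,210,324,236))):
    x0,y0,x1,y1=b
    m=np.zeros_like(g);m[y0:y1,x0:x1]=np.uint8(g[y0:y1,x0:x1]>85)*255
    cn=max(cv2.findContours(m,cv2.RETR_EXTERNAL,cv2.CHAIN_APPROX_NONE)[0],key=cv2.contourArea)
    mm=comp(m,b);v,u=np.nonzero(mm)
    P=onz('top',np.c_[u,v],27)
    c=P[:,:2].mean(0);print(nm,rect(mm,27),c,len(u))
for nm,z in(('jar',50),):pass
for nm,c,z in(('loupe',(281,248),32),('box1',(245,249),20)):print(nm,onz('top',[c],z))
E
```

```text
plate ((578.311767578125, 7.0341644287109375), (367.05609130859375, 248.36532592773438), 88.44163513183594)
tray@25 ((548.6193237304688, -277.399169921875), (139.28770446777344, 132.59329223632812), 3.879395008087158)
case@28 ((517.1273193359375, 293.1088562011719), (126.87525177001953, 134.59677124023438), 85.96665954589844)
stop@36 ((659.2243041992188, 4.3944854736328125), (349.5132141113281, 71.30221557617188), 88.46630859375)
L ((493.77117919921875, 125.75965881347656), (98.75480651855469, 22.29998016357422), 86.48638153076172) [493.76599251 126.89814626] 210
M ((499.9442138671875, 5.269954681396484), (22.247472763061523, 100.5875473022461), 4.57011604309082) [499.88751078   5.36228944] 220
R ((491.65924072265625, -108.63192749023438), (97.8736801147461, 22.42142677307129), 85.76951599121094) [ 491.57811846 -108.44702585] 217
loupe [[418.05225233 -42.0158295   32.        ]]
box1 [[413.78210306  64.51859839  20.        ]]
```

Run:
```python
from h import *
s=r.sense();T=R.from_euler('xyz',s['tcp_rot']).as_matrix();print(np.round(T,3))
import math
z=T[:,2];print(math.degrees(math.atan2(z[1],z[0])),s['qpos'])
```

```text
[[-0.     0.948  0.319]
 [ 0.001  0.319 -0.948]
 [-1.    -0.    -0.001]]
-71.38889278045464 [-1.24836622e+00  3.53574211e-01  1.63408941e+00 -4.06031990e-06
  1.15520713e+00 -2.39334768e-03]
```

step_arm:
  rows:
    - [28, 53, -12, 0, 0, -0.05, 50]
    - [56, 107, -26, 0, 0, -0.1, 50]
    - [84, 160, -40, 0, 0, -0.15, 50]
    - [112, 213, -54, 0, 0, -0.2, 50]
    - [140, 267, -68, 0, 0, -0.25, 50]
    - [169, 321, -82, 0, 0, -0.3, 50]
    - [198, 375, -96, 0, 0, -0.352, 50]
    - [225, 428, -110, 0, 0, -0.352, 50]

```text
clock: 1.1
eef_pos: [425.1, -162.1, 120.3]
tcp_rot: [2.679, 1.57, 1.08]
contact_force: [1.2, -0.8, 0.2]
opening: 0.586
```

step_arm:
  rows:
    - [14, 27, -20, 0, 0, 0, 50]
    - [28, 53.5, -40, 0, 0, 0, 50]
    - [28, 53.5, -60, 0, 0, 0, 50]
    - [28, 53.5, -75, 0, 0, 0, 50]
    - [28, 53.5, -85, 0, 0, 0, 50]
    - [28, 53.5, -92, 0, 0, 0, 50]
    - [28, 53.5, -97, 0, 0, 0, 50]
    - [28, 53.5, -100, 0, 0, 0, 50]

```text
clock: 2.1
eef_pos: [453.2, -108.9, 20.3]
tcp_rot: [2.435, 1.569, 0.836]
contact_force: [0.1, 0.8, 0.3]
opening: 0.586
```

```bash
cat > look.py <<'E'
from m import *
import sys
k=sys.argv[1]
s=r.sense();T=R.from_euler('xyz',s['tcp_rot']).as_matrix();z=T[:,2]
print(s['clock'],np.round(s['eef_pos'],1),'jaw',np.degrees(np.arctan2(z[1],z[0])),'down',T[2,0],np.round(s['contact_force'],1))
for n in sys.argv[2:]:
    p,d=vision.grab_frame(n);cv2.imwrite(f"pics/{n}{k}.png",p[:,:,::-1]);np.save(f"pics/{n}{k}.npy",d)
    p=p[:,:,::-1]
    c=p[140:260,190:400] if n=='top' else p[150:290,190:340]
    cv2.imwrite(f"pics/{n}{k}c.png",cv2.resize(c,None,fx=3.8,fy=3.8,interpolation=cv2.INTER_CUBIC))
E
python3 look.py 1 top side
```

```text
2.1 [ 453.2 -108.9   20.3] jaw -91.6335527267775 down -0.9999991516563453 [0.1 0.8 0.3]
```

View pics/top1c.png

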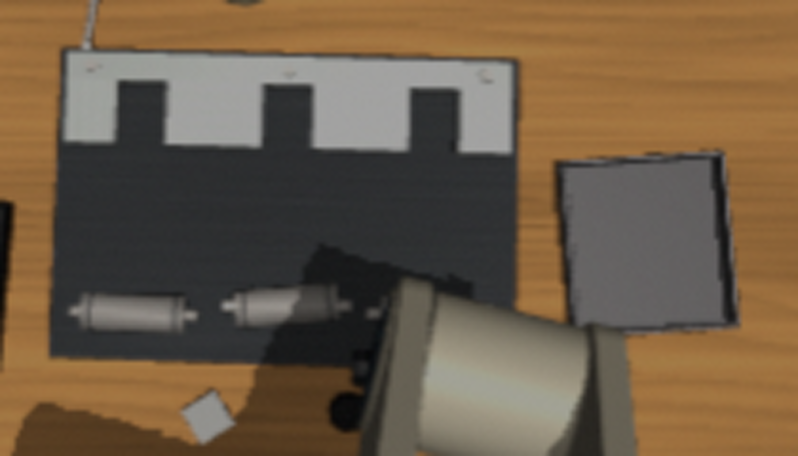

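View pics/side1c.png

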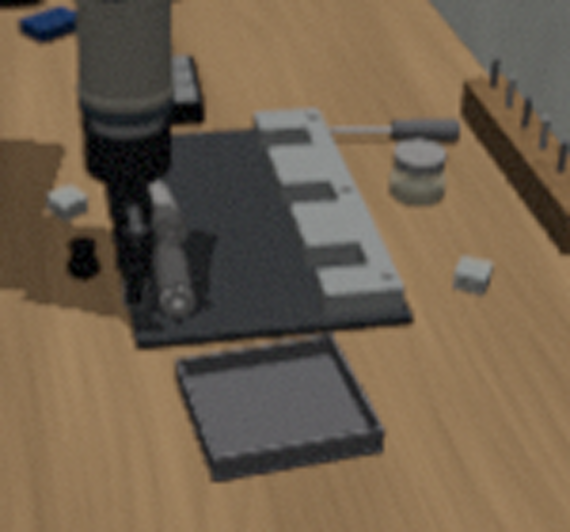

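step_arm:
  rows:
    - [3, 0, -2, 0, 0, 0, 50]
    - [7, -0.2, -2, 0, 0, 0, 50]
    - [12, -0.3, -2, 0, 0, 0, 50]
    - [17, -0.5, -2, 0, 0, 0, 50]
    - [22, -0.6, -2, 0, 0, 0, 50]
    - [27, -0.7, -2, 0, 0, 0, 50]
    - [32, -0.9, -2, 0, 0, 0, 50]
    - [37, -1, -2, 0, 0, 0, 50]

```text
clock: 3.2
eef_pos: [490.4, -109.7, 18.2]
tcp_rot: [2.728, 1.57, 1.129]
contact_force: [-0.6, 0.7, 0.4]
opening: 0.588
```

```bash
python3 look.py 2 side
```

```text
3.2 [ 490.4 -109.7   18.2] jaw -91.62002478763438 down -0.9999993245325567 [-0.6  0.7  0.4]
```

View pics/side2c.png

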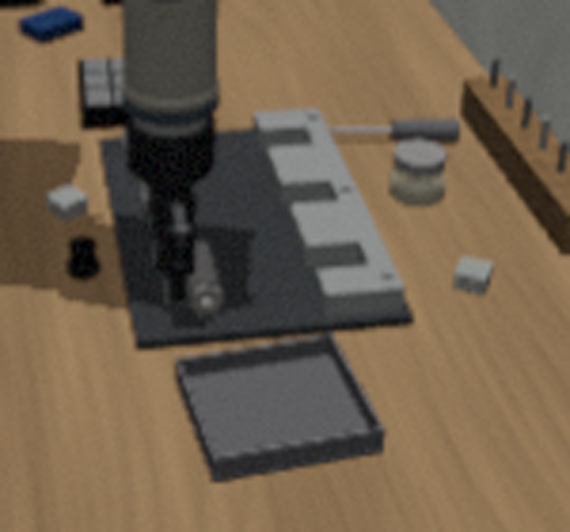

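step_arm:
  rows:
    - [5, -0.1, 0, 0, 0, 0, 50]
    - [10, -0.3, 0, 0, 0, 0, 50]
    - [16, -0.4, 0, 0, 0, 0, 50]
    - [22, -0.6, 0, 0, 0, 0, 50]
    - [28, -0.8, 0, 0, 0, 0, 50]
    - [34, -0.9, 0, 0, 0, 0, 50]
    - [40, -1.1, 0, 0, 0, 0, 50]
    - [46, -1.3, 0, 0, 0, 0, 50]

```text
clock: 4.25
eef_pos: [537.6, -111.2, 18.4]
tcp_rot: [2.134, 1.569, 0.535]
contact_force: [0.4, -0.3, 0.1]
opening: 0.588
```

```bash
python3 look.py 3 side
```

```text
4.25 [ 537.6 -111.2   18.4] jaw -91.6185323843857 down -0.9999985689267711 [ 0.4 -0.3  0.1]
```

View pics/side3c.png

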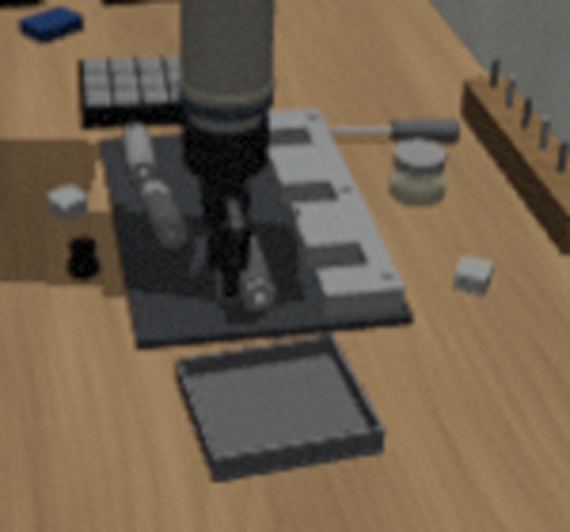

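step_arm:
  rows:
    - [5, -0.1, 0, 0, 0, 0, 50]
    - [10, -0.3, 0, 0, 0, 0, 50]
    - [15, -0.4, 0, 0, 0, 0, 50]
    - [19, -0.5, 0, 0, 0, 0, 50]
    - [23, -0.6, 0, 0, 0, 0, 50]
    - [26, -0.7, 0, 0, 0, 0, 50]
    - [29, -0.8, 0, 0, 0, 0, 50]
    - [31, -0.8, 0, 0, 0, 0, 50]

```text
clock: 5.3
eef_pos: [569.8, -112.1, 18.5]
tcp_rot: [1.834, 1.568, 0.235]
contact_force: [-0.5, -0.7, 0.4]
opening: 0.584
```

```bash
python3 look.py 4 side
```

```text
5.3 [ 569.8 -112.1   18.5] jaw -91.61854677317234 down -0.9999962276505716 [-0.5 -0.7  0.4]
```

View pics/side4c.png

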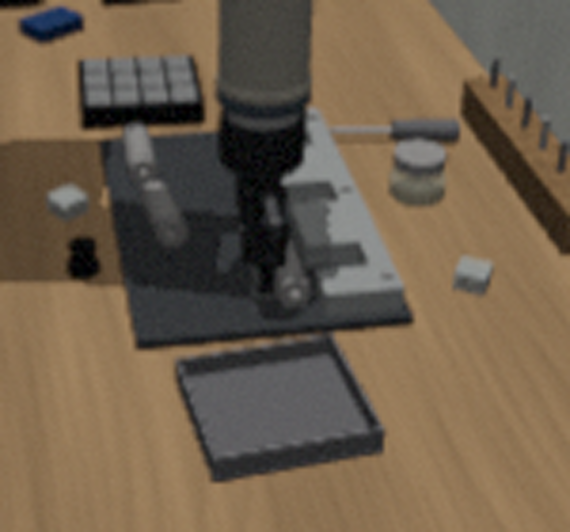

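step_arm:
  rows:
    - [1.2, 0, 0, 0, 0, 0, 50]
    - [2.4, -0.1, 0, 0, 0, 0, 50]
    - [3.6, -0.1, 0, 0, 0, 0, 50]
    - [4.8, -0.1, 0, 0, 0, 0, 50]
    - [5.8, -0.2, 0, 0, 0, 0, 50]
    - [6.6, -0.2, 0, 0, 0, 0, 50]
    - [7.4, -0.2, 0, 0, 0, 0, 50]
    - [8, -0.2, 0, 0, 0, 0, 50]

```text
clock: 6.35
eef_pos: [578.0, -112.3, 18.5]
tcp_rot: [1.798, 1.568, 0.199]
contact_force: [-0.7, -0.6, 0.1]
opening: 0.589
```

step_arm:
  rows:
    - [0.5, 0, 0, 0, 0, 0, 50]
    - [1.0, 0, 0, 0, 0, 0, 50]
    - [1.5, 0, 0, 0, 0, 0, 50]
    - [2, -0.1, 0, 0, 0, 0, 50]
    - [2.4, -0.1, 0, 0, 0, 0, 50]
    - [2.8, -0.1, 0, 0, 0, 0, 50]
    - [3.2, -0.1, 0, 0, 0, 0, 50]
    - [3.5, -0.1, 0, 0, 0, 0, 50]

```text
clock: 7.35
eef_pos: [579.1, -112.2, 18.1]
tcp_rot: [-2.123, 1.569, 2.561]
contact_force: [-9.7, -0.7, 5.6]
opening: 0.587
```

step_arm:
  rows:
    - [2.2, 0, 0, 0, 0, 0, 50]
    - [2.2, 0, 0, 0, 0, 0, 50]
    - [2.2, 0, 0, 0, 0, 0, 50]
    - [-1, 0, 0, 0, 0, 0, 50]
    - [-5, 0, 0, 0, 0, 0, 50]
    - [-14, 0, 15, 0, 0, 0, 50]
    - [-28, 10, 45, 0, 0, 0, 50]
    - [-55, 35, 75, 0, 0, 0, 50]

```text
clock: 8.35
eef_pos: [524.4, -77.5, 94.8]
tcp_rot: [3.072, 1.57, 1.472]
contact_force: [0.1, 0.7, 0.2]
opening: 0.586
```

step_arm:
  rows:
    - [-25, 33, 0, 0, 0, 0, 50]
    - [-50, 66, 0, 0, 0, 0, 50]
    - [-63.5, 82.5, -8, 0, 0, 0, 50]
    - [-63.5, 82.5, -30, 0, 0, 0, 50]
    - [-63.5, 82.5, -50, 0, 0, 0, 50]
    - [-63.5, 82.5, -64, 0, 0, 0, 50]
    - [-63.5, 82.5, -72, 0, 0, 0, 50]
    - [-63.5, 82.5, -76.5, 0, 0, 0, 50]

```text
clock: 9.35
eef_pos: [460.9, 4.9, 18.0]
tcp_rot: [-3.035, 1.57, 1.648]
contact_force: [-0.3, 0.3, -0.5]
opening: 0.583
```

```bash
python3 look.py 5 top side
```

```text
9.35 [460.9   4.9  18. ] jaw -91.69350387827754 down -0.999999590862228 [-0.3  0.3 -0.5]
```

View pics/top5c.png

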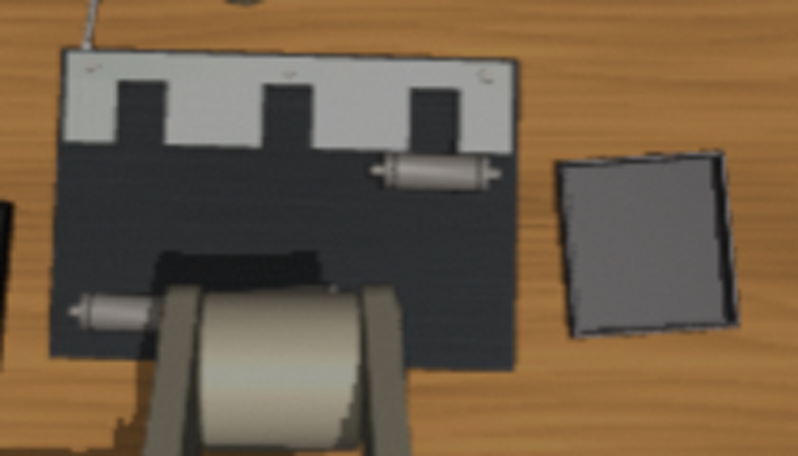

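View pics/side5c.png

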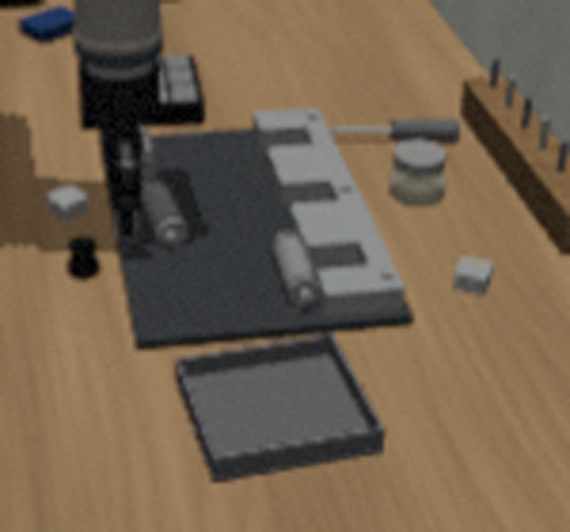

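step_arm:
  rows:
    - [4, 0, 0, 0, 0, 0, 50]
    - [8, -0.2, 0, 0, 0, 0, 50]
    - [12, -0.3, 0, 0, 0, 0, 50]
    - [17, -0.5, 0, 0, 0, 0, 50]
    - [22, -0.6, 0, 0, 0, 0, 50]
    - [27, -0.7, 0, 0, 0, 0, 50]
    - [33, -0.9, 0, 0, 0, 0, 50]
    - [39, -1, 0, 0, 0, 0, 50]

```text
clock: 10.45
eef_pos: [500.3, 3.9, 18.1]
tcp_rot: [-3.001, 1.57, 1.682]
contact_force: [-0.4, -1.0, -0.7]
opening: 0.584
```

```bash
python3 look.py 6 side
```

```text
10.45 [500.3   3.9  18.1] jaw -91.6902002432752 down -0.9999996042405176 [-0.4 -1.  -0.7]
```

View pics/side6c.png

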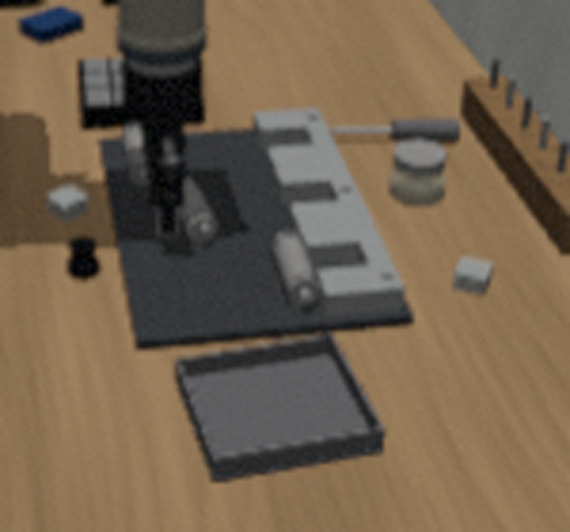

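step_arm:
  rows:
    - [5, -0.1, 0, 0, 0, 0, 50]
    - [10, -0.3, 0, 0, 0, 0, 50]
    - [15, -0.4, 0, 0, 0, 0, 50]
    - [20, -0.6, 0, 0, 0, 0, 50]
    - [25, -0.8, 0, 0, 0, 0, 50]
    - [30, -0.9, 0, 0, 0, 0, 50]
    - [35, -1, 0, 0, 0, 0, 50]
    - [40, -1.1, 0, 0, 0, 0, 50]

```text
clock: 11.5
eef_pos: [541.7, 2.8, 18.2]
tcp_rot: [2.275, 1.569, 0.675]
contact_force: [-0.6, 0.1, -0.2]
opening: 0.583
```

```bash
python3 look.py 7 side
```

```text
11.5 [541.7   2.8  18.2] jaw -91.68884881774068 down -0.9999989593991223 [-0.6  0.1 -0.2]
```

View pics/side7c.png

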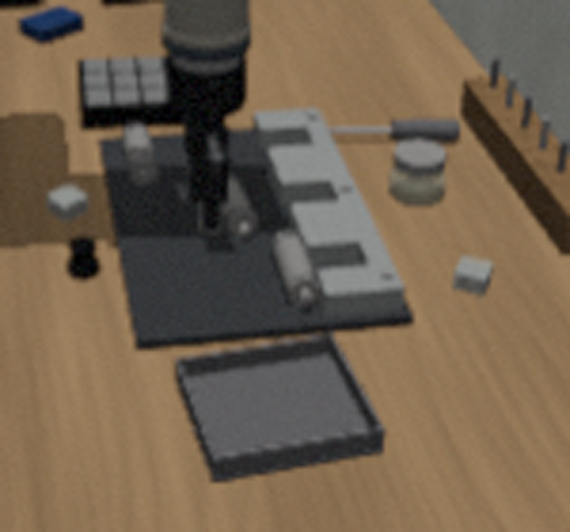

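step_arm:
  rows:
    - [5, -0.1, 0, 0, 0, 0, 50]
    - [9, -0.2, 0, 0, 0, 0, 50]
    - [13, -0.3, 0, 0, 0, 0, 50]
    - [17, -0.4, 0, 0, 0, 0, 50]
    - [20, -0.5, 0, 0, 0, 0, 50]
    - [23, -0.6, 0, 0, 0, 0, 50]
    - [26, -0.7, 0, 0, 0, 0, 50]
    - [29, -0.8, 0, 0, 0, 0, 50]

```text
clock: 12.55
eef_pos: [571.7, 2.0, 18.3]
tcp_rot: [2.022, 1.569, 0.421]
contact_force: [0.4, -0.2, 0.5]
opening: 0.586
```

step_arm:
  rows:
    - [1.5, 0, 0, 0, 0, 0, 50]
    - [3, -0.1, 0, 0, 0, 0, 50]
    - [4.4, -0.1, 0, 0, 0, 0, 50]
    - [5.6, -0.1, 0, 0, 0, 0, 50]
    - [6.8, -0.2, 0, 0, 0, 0, 50]
    - [7.8, -0.2, 0, 0, 0, 0, 50]
    - [8.6, -0.2, 0, 0, 0, 0, 50]
    - [9.4, -0.2, 0, 0, 0, 0, 50]

```text
clock: 13.55
eef_pos: [581.1, 1.8, 18.3]
tcp_rot: [2.045, 1.569, 0.444]
contact_force: [-1.4, 0.6, 0.6]
opening: 0.587
```

```bash
python3 look.py 8 side
```

```text
13.55 [581.1   1.8  18.3] jaw -91.69223331983945 down -0.9999976475979585 [-1.4  0.6  0.6]
```

View pics/side8c.png

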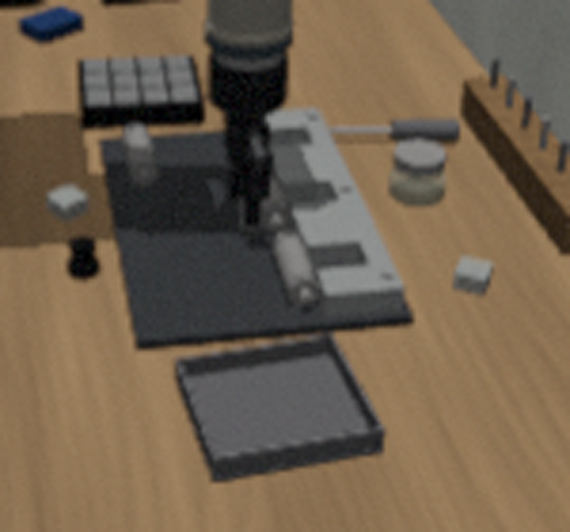

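step_arm:
  rows:
    - [0.5, 0, 0, 0, 0, 0, 50]
    - [1.0, 0, 0, 0, 0, 0, 50]
    - [1.5, 0, 0, 0, 0, 0, 50]
    - [1.9, -0.1, 0, 0, 0, 0, 50]
    - [2.3, -0.1, 0, 0, 0, 0, 50]
    - [2.7, -0.1, 0, 0, 0, 0, 50]
    - [3.1, -0.1, 0, 0, 0, 0, 50]
    - [3.4, -0.1, 0, 0, 0, 0, 50]

```text
clock: 14.6
eef_pos: [582.3, 1.8, 17.9]
tcp_rot: [-1.924, 1.568, 2.759]
contact_force: [-9.7, 1.2, 5.7]
opening: 0.59
```

```bash
python3 -c "
from rig import r;print(r.sense()['wrist_torque'])"
```

```text
[0.25658631 1.50851907 0.17543706]
```

step_arm:
  rows:
    - [2.1, 0, 0, 0, 0, 0, 50]
    - [2.1, 0, 0, 0, 0, 0, 50]
    - [2.1, 0, 0, 0, 0, 0, 50]
    - [-1, 0, 0, 0, 0, 0, 50]
    - [-5, 0, 0, 0, 0, 0, 50]
    - [-14, 0, 15, 0, 0, 0, 50]
    - [-28, 10, 45, 0, 0, 0, 50]
    - [-60, 45, 75, 0, 0, 0, 50]

```text
clock: 15.6
eef_pos: [523.0, 46.4, 94.7]
tcp_rot: [3.138, 1.57, 1.536]
contact_force: [1.0, 0.6, 0.8]
opening: 0.59
```

step_arm:
  rows:
    - [-25, 28, 0, 0, 0, 0, 50]
    - [-50, 58, 0, 0, 0, 0, 50]
    - [-68, 78, -8, 0, 0, 0, 50]
    - [-68, 78, -30, 0, 0, 0, 50]
    - [-68, 78, -50, 0, 0, 0, 50]
    - [-68, 78, -64, 0, 0, 0, 50]
    - [-68, 78, -72, 0, 0, 0, 50]
    - [-68, 78, -76.5, 0, 0, 0, 50]

```text
clock: 16.6
eef_pos: [455.1, 124.3, 18.2]
tcp_rot: [2.975, 1.57, 1.373]
contact_force: [-1.1, -0.7, 0.3]
opening: 0.59
```

```bash
python3 look.py 9 top side
```

```text
16.6 [455.1 124.3  18.2] jaw -91.81741010166908 down -0.9999994262010016 [-1.1 -0.7  0.3]
```

View pics/top9c.png

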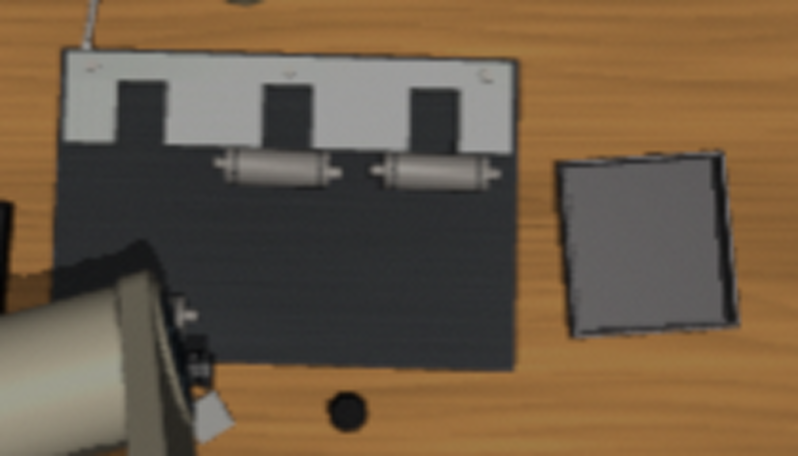

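View pics/side9c.png

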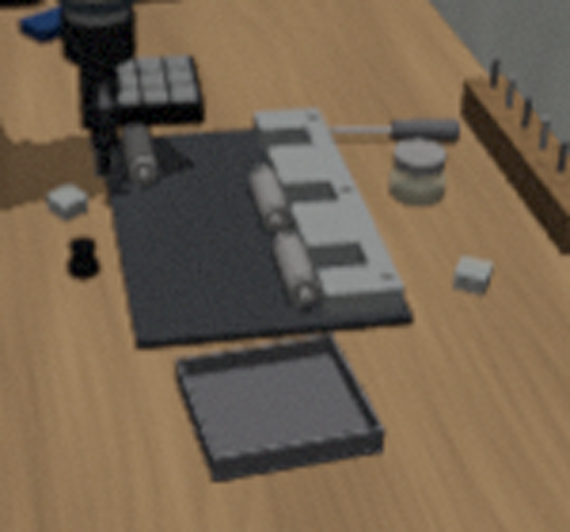

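step_arm:
  rows:
    - [4, 0, 0, 0, 0, 0.004, 50]
    - [8, -0.2, 0, 0, 0, 0.004, 50]
    - [13, -0.3, 0, 0, 0, 0.004, 50]
    - [18, -0.5, 0, 0, 0, 0.004, 50]
    - [23, -0.6, 0, 0, 0, 0.004, 50]
    - [29, -0.7, 0, 0, 0, 0.004, 50]
    - [35, -0.9, 0, 0, 0, 0.004, 50]
    - [41, -1, 0, 0, 0, 0.004, 50]

```text
clock: 17.7
eef_pos: [496.4, 123.3, 18.1]
tcp_rot: [-2.987, 1.57, 1.697]
contact_force: [0.0, -0.5, -0.4]
opening: 0.584
```

```bash
python3 look.py 10 top side
```

```text
17.7 [496.4 123.3  18.1] jaw -91.58927705289304 down -0.9999995264960966 [ 0.  -0.5 -0.4]
```

View pics/side10c.png

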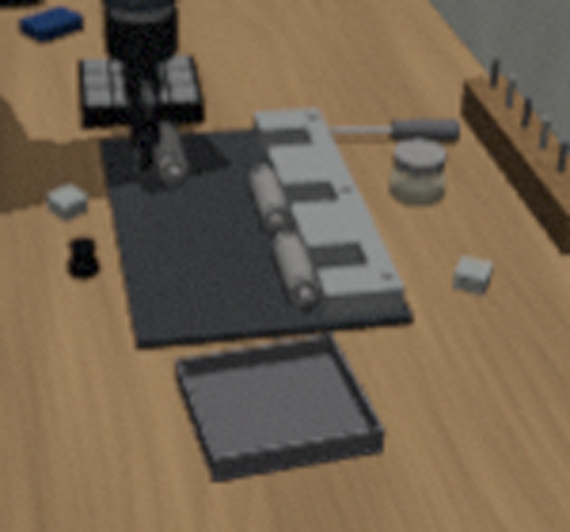

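The left roller is rolling ahead of the fingers (side crop at about (170,165)); carry on.

step_arm:
  rows:
    - [5.5, -0.1, 0, 0, 0, 0, 50]
    - [11, -0.3, 0, 0, 0, 0, 50]
    - [17, -0.4, 0, 0, 0, 0, 50]
    - [23, -0.6, 0, 0, 0, 0, 50]
    - [29, -0.8, 0, 0, 0, 0, 50]
    - [35, -0.9, 0, 0, 0, 0, 50]
    - [41, -1, 0, 0, 0, 0, 50]
    - [46, -1.2, 0, 0, 0, 0, 50]

```text
clock: 18.8
eef_pos: [543.4, 122.2, 18.2]
tcp_rot: [2.522, 1.569, 0.923]
contact_force: [-0.6, 0.4, -0.2]
opening: 0.582
```

step_arm:
  rows:
    - [5, -0.1, 0, 0, 0, 0, 50]
    - [9, -0.2, 0, 0, 0, 0, 50]
    - [13, -0.3, 0, 0, 0, 0, 50]
    - [17, -0.4, 0, 0, 0, 0, 50]
    - [20.5, -0.5, 0, 0, 0, 0, 50]
    - [24, -0.6, 0, 0, 0, 0, 50]
    - [27, -0.7, 0, 0, 0, 0, 50]
    - [30, -0.8, 0, 0, 0, 0, 50]

```text
clock: 19.8
eef_pos: [573.6, 121.3, 18.2]
tcp_rot: [2.51, 1.569, 0.911]
contact_force: [-1.1, -0.0, 0.8]
opening: 0.587
```

```bash
python3 look.py 11 side
```

```text
19.8 [573.6 121.3  18.2] jaw -91.59428763230473 down -0.9999989156271216 [-1.1 -0.   0.8]
```

View pics/side11c.png

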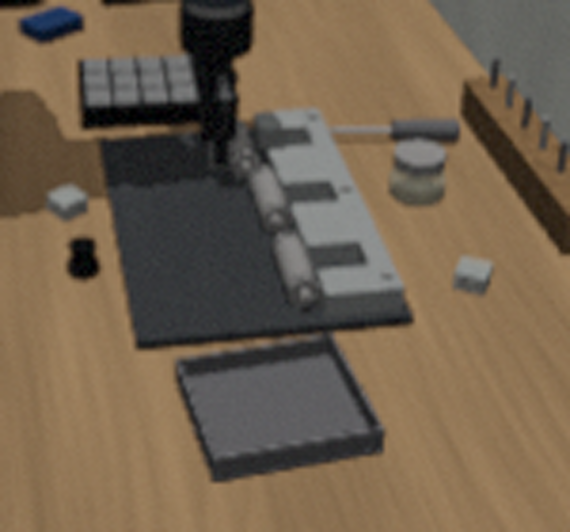

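step_arm:
  rows:
    - [1.8, 0, 0, 0, 0, 0, 50]
    - [3.6, -0.1, 0, 0, 0, 0, 50]
    - [5.2, -0.1, 0, 0, 0, 0, 50]
    - [6.8, -0.1, 0, 0, 0, 0, 50]
    - [8.2, -0.2, 0, 0, 0, 0, 50]
    - [9.4, -0.2, 0, 0, 0, 0, 50]
    - [10.2, -0.2, 0, 0, 0, 0, 50]
    - [11, -0.2, 0, 0, 0, 0, 50]

```text
clock: 20.85
eef_pos: [585.0, 121.2, 18.3]
tcp_rot: [2.36, 1.569, 0.761]
contact_force: [0.4, -0.7, -0.8]
opening: 0.588
```

step_arm:
  rows:
    - [0.5, 0, 0, 0, 0, 0, 50]
    - [1.0, 0, 0, 0, 0, 0, 50]
    - [1.5, 0, 0, 0, 0, 0, 50]
    - [1.9, -0.1, 0, 0, 0, 0, 50]
    - [2.3, -0.1, 0, 0, 0, 0, 50]
    - [2.7, -0.1, 0, 0, 0, 0, 50]
    - [3.1, -0.1, 0, 0, 0, 0, 50]
    - [3.4, -0.1, 0, 0, 0, 0, 50]

```text
clock: 21.85
eef_pos: [585.7, 120.9, 17.8]
tcp_rot: [-1.72, 1.567, 2.965]
contact_force: [-10.3, 0.7, 5.7]
opening: 0.584
```

step_arm:
  rows:
    - [2.1, 0, 0, 0, 0, 0, 50]
    - [2.1, 0, 0, 0, 0, 0, 50]
    - [2.1, 0, 0, 0, 0, 0, 50]
    - [-1, 0, 0, 0, 0, 0, 50]
    - [-5, 0, 0, 0, 0, 0, 50]
    - [-14, 0, 15, 0, 0, 0.1, 50]
    - [-35, -10, 45, 0, 0, 0.25, 55]
    - [-85, -30, 80, 0, 0, 0.4, 60]

```text
clock: 22.85
eef_pos: [503.1, 91.7, 97.7]
tcp_rot: [-1.546, 1.569, -2.74]
contact_force: [0.1, -0.1, 1.4]
opening: 0.706
```

```bash
python3 look.py 12 top side; for i in 13 14 15 16 17 18; do python3 look.py $i top >/dev/null; done
python3 - <<'E'
from m import *
ps=[load(k)[0].astype(float) for k in range(12,19)];ds=np.array([load(k)[1] for k in range(12,19)])
p=np.uint8(np.mean(ps,0));d=np.median(ds,0)
cv2.imwrite('pics/avg.png',p);np.save('pics/avg.npy',d)
c=p[170:195,200:330];cv2.imwrite('pics/avgc.png',cv2.resize(c,None,fx=6,fy=6,interpolation=cv2.INTER_CUBIC))
vv,uu=np.mgrid[170:195,200:330]
P=dep('top',np.c_[uu.ravel(),vv.ravel()],d[170:195,200:330].ravel()).reshape(25,130,3)
np.save('pics/P.npy',P)
c=np.uint8(np.clip((P[:,:,2]-5)*6,0,255));cv2.imwrite('pics/avgh.png',cv2.resize(c,None,fx=6,fy=6,interpolation=cv2.INTER_NEAREST))
E
```

```text
22.85 [503.1  91.7  97.7] jaw -68.37357052616223 down -0.999998853954366 [ 0.1 -0.1  1.4]
```

View pics/avgc.png

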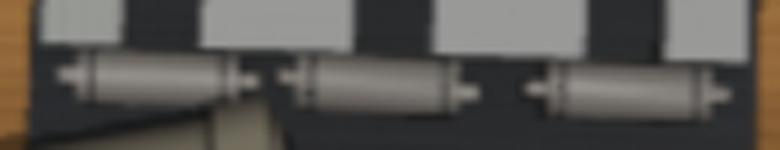

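View pics/avgh.png

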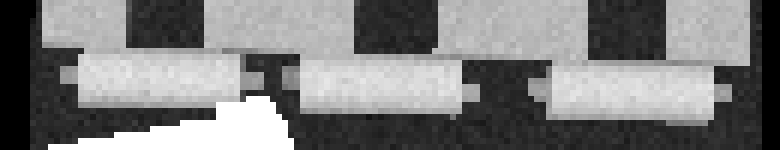

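Run:
```python
from m import *
P=np.load('pics/P.npy')
for n,(u0,u1,v) in dict(L1=(210,213,182),L2=(241,244,183),M1=(247,250,183),M2=(277,280,185),R1=(289,291,185),R2=(319,322,185)).items():
    q=P[v-170-3:v-170+4,u0-200:u1-200];print(n,np.round(q[:,:,2],0).tolist(),'top',np.round(np.sort(q[:,:,2].ravel())[-6:].mean(),1),np.round(q[3].mean(0),0))
p=cv2.imread('pics/avg.png',0).astype(float)
for n,(a,b) in dict(L=(213,240),M=(250,277),R=(291,319)).items():
  for q in (2,0):
    # journal centroid vs drum centreline, rows via bright weights
    f=lambda u:(lambda w:(w*np.arange(176,193)).sum()/w.sum())(np.clip(p[176:193,u]-90,0,None))
  cols=[a-2,a-3,b+1,b+2];print(n,[round(f(u),2) for u in (a-3,a-2,b+1,b+2)])
```

```text
L1 [[13.0, 12.0, 13.0], [13.0, 12.0, 12.0], [29.0, 30.0, 31.0], [31.0, 31.0, 32.0], [31.0, 31.0, 32.0], [13.0, 12.0, 13.0], [13.0, 12.0, 12.0]] top 31.2 [613. 167.  31.]
L2 [[12.0, 13.0, 16.0], [12.0, 12.0, 12.0], [31.0, 30.0, 32.0], [30.0, 32.0, 31.0], [30.0, 31.0, 29.0], [11.0, 11.0, 12.0], [448.0, 452.0, 454.0]] top 241.5 [610.  74.  31.]
M1 [[10.0, 13.0, 13.0], [27.0, 26.0, 26.0], [29.0, 27.0, 30.0], [28.0, 27.0, 29.0], [24.0, 27.0, 28.0], [11.0, 12.0, 11.0], [13.0, 14.0, 12.0]] top 28.5 [610.  56.  28.]
M2 [[13.0, 12.0, 12.0], [11.0, 14.0, 14.0], [34.0, 34.0, 33.0], [34.0, 33.0, 34.0], [32.0, 33.0, 33.0], [13.0, 13.0, 14.0], [13.0, 12.0, 13.0]] top 33.6 [604. -33.  34.]
R1 [[12.0, 11.0], [29.0, 29.0], [32.0, 31.0], [32.0, 33.0], [29.0, 28.0], [12.0, 11.0], [13.0, 11.0]] top 31.0 [604. -67.  33.]
R2 [[12.0, 11.0, 10.0], [10.0, 12.0, 11.0], [31.0, 30.0, 30.0], [31.0, 33.0, 32.0], [31.0, 30.0, 31.0], [12.0, 11.0, 11.0], [13.0, 12.0, 11.0]] top 31.4 [ 604. -158.   32.]
L [np.float64(178.4), np.float64(179.47), np.float64(180.52), np.float64(180.19)]
M [np.float64(178.03), np.float64(178.17), np.float64(178.98), np.float64(177.66)]
R [np.float64(177.98), np.float64(178.73), np.float64(178.58), np.float64(177.56)]
```

Run:
```python
from m import *
P=np.load('pics/P.npy');z=P[:,:,2]
m=np.zeros(z.shape,bool);m[9:22,50:77]=True
m&=(z>38)&(z<50)
# exclude stop (z~36)
q=P[m];print(len(q),q.mean(0),q[:,:2].min(0),q[:,:2].max(0))
# extents: columns with height >37 at mid row
row=P[14];ii=[i for i in range(45,82) if row[i,2]>37];print(ii[0]+200,ii[-1]+200,onz('top',[[ii[0]+199.5,184],[ii[-1]+200.5,184]],42))
for u in (255,260,265,270): print(np.round(P[6:22,u-200,:][:, [0,2]],0).tolist())
```

```text
173 [608.08045914  11.00454911  40.5947136 ] [597.06503339 -27.20495875] [618.08561323  49.85245438]
250 276 [[605.69294653  51.08437943  42.        ]
 [605.77163675 -28.61290462  42.        ]]
[[630.0, 36.0], [627.0, 36.0], [624.0, 35.0], [621.0, 36.0], [618.0, 38.0], [615.0, 40.0], [612.0, 42.0], [609.0, 42.0], [606.0, 42.0], [603.0, 41.0], [600.0, 39.0], [597.0, 36.0], [595.0, 30.0], [594.0, 11.0], [591.0, 11.0], [588.0, 12.0]]
[[633.0, 13.0], [630.0, 14.0], [627.0, 12.0], [621.0, 34.0], [618.0, 37.0], [615.0, 39.0], [612.0, 41.0], [609.0, 43.0], [606.0, 42.0], [603.0, 42.0], [600.0, 41.0], [597.0, 37.0], [595.0, 33.0], [594.0, 12.0], [591.0, 13.0], [588.0, 12.0]]
[[634.0, 10.0], [630.0, 10.0], [627.0, 13.0], [622.0, 33.0], [618.0, 39.0], [615.0, 39.0], [612.0, 40.0], [609.0, 41.0], [606.0, 42.0], [603.0, 40.0], [600.0, 39.0], [597.0, 36.0], [595.0, 33.0], [594.0, 12.0], [591.0, 12.0], [588.0, 12.0]]
[[633.0, 12.0], [631.0, 10.0], [627.0, 11.0], [622.0, 31.0], [618.0, 38.0], [615.0, 41.0], [612.0, 42.0], [609.0, 42.0], [606.0, 42.0], [603.0, 39.0], [600.0, 39.0], [597.0, 37.0], [595.0, 34.0], [594.0, 10.0], [591.0, 11.0], [588.0, 11.0]]
```

step_arm:
  rows:
    - [12, -10, 5, 0, 0, 0.16, 62]
    - [26, -22, 5, 0, 0, 0.33, 62]
    - [42, -35, 5, 0, 0, 0.5, 62]
    - [58, -48, 5, 0, 0, 0.67, 62]
    - [74, -60, 5, 0, 0, 0.84, 62]
    - [88, -72, 5, 0, 0, 1.01, 62]
    - [98, -80, 5, 0, 0, 1.166, 62]
    - [105, -85.5, 5, 0, 0, 1.166, 62]

```text
clock: 24.25
eef_pos: [608.3, 6.0, 100.3]
tcp_rot: [-1.938, 1.566, -1.972]
contact_force: [-0.5, 0.3, 0.4]
opening: 0.725
```

```bash
python3 look.py 19 top side
```

```text
24.25 [608.3   6.  100.3] jaw -1.9830369003322574 down -0.99998998807308 [-0.5  0.3  0.4]
```

View pics/side19c.png

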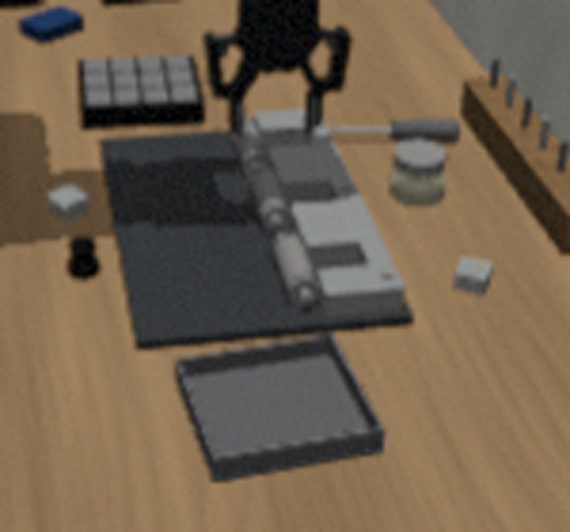

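Run:
```python
from m import *
for z in (100,104,108,112):print(z,proj('side',[[608-38,6,z],[608+38,6,z]]))
p=cv2.imread('pics/side19.png');cv2.imwrite('pics/z.png',cv2.resize(p[160:195,235:295],None,fx=12,fy=12,interpolation=cv2.INTER_NEAREST))
```

```text
100 [[251.02166297 186.36023248]
 [271.2852905  184.64632091]]
104 [[251.03752131 185.3946552 ]
 [271.33087134 183.68885513]]
108 [[251.05343285 184.42619999]
 [271.37656801 182.7285748 ]]
112 [[251.06939779 183.45485754]
 [271.42238078 181.76547097]]
```

View pics/z.png

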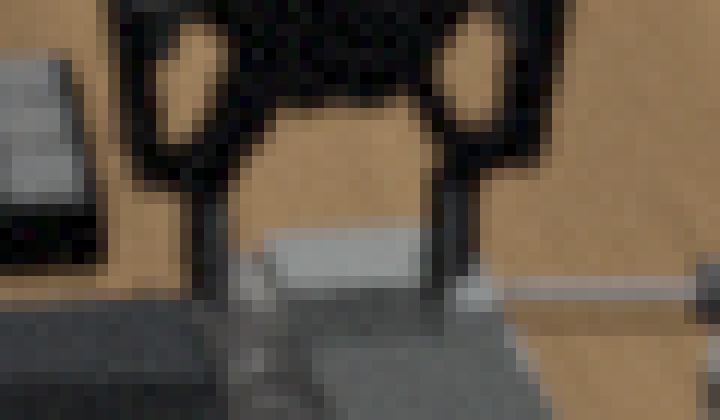

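step_arm:
  rows:
    - [0, 0, -20, 0, 0, 0.007, 62]
    - [0, 0, -38, 0, 0, 0.007, 62]
    - [0, 0, -52, 0, 0, 0.007, 62]
    - [0, 0, -63, 0, 0, 0.007, 62]
    - [0, 0, -71, 0, 0, 0.007, 62]
    - [0, 0, -78, 0, 0, 0.007, 62]
    - [0, 0, -82, 0, 0, 0.007, 62]
    - [0, 0, -85, 0, 0, 0.007, 62]

```text
clock: 25.35
eef_pos: [608.5, 5.9, 15.6]
tcp_rot: [-1.722, 1.567, -1.753]
contact_force: [0.1, 0.3, -0.6]
opening: 0.729
```

```bash
python3 look.py 20 side
```

```text
25.35 [608.5   5.9  15.6] jaw -1.7378942549989238 down -0.9999909931161811 [ 0.1  0.3 -0.6]
```

View pics/side20c.png

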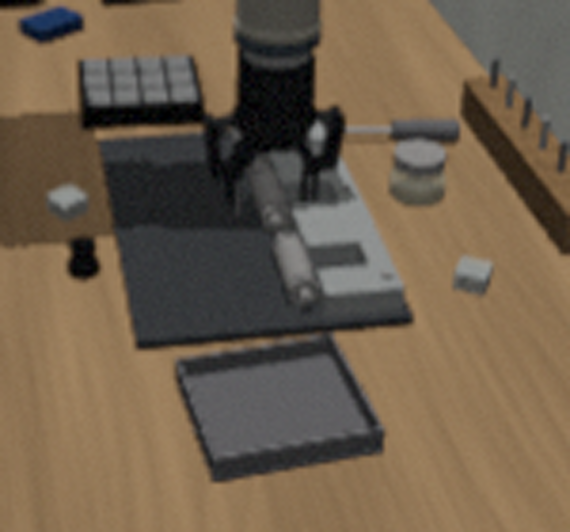

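step_arm:
  rows:
    - [0, 0, 0, 0, 0, 0, 50]
    - [0, 0, 0, 0, 0, 0, 42]
    - [0, 0, 0, 0, 0, 0, 36]
    - [0, 0, 0, 0, 0, 0, 33]
    - [0, 0, 0, 0, 0, 0, 30]
    - [0, 0, 0, 0, 0, 0, 27]
    - [0, 0, 0, 0, 0, 0, 25]
    - [0, 0, 0, 0, 0, 0, 25]
  force: 40

```text
clock: 26.4
eef_pos: [608.2, 5.9, 15.5]
tcp_rot: [-1.843, 1.566, -1.873]
contact_force: [-2.7, 0.1, 4.6]
opening: 0.335
```

step_arm:
  rows:
    - [0, 0, 2, 0, 0, 0, 25]
    - [0, 0, 5, 0, 0, 0, 25]
    - [0, 0, 10, 0, 0, 0, 25]
    - [0, 0, 18, 0, 0, 0, 25]
    - [0, 0, 30, 0, 0, 0, 25]
    - [0, 0, 45, 0, 0, 0, 25]
    - [0, 0, 65, 0, 0, 0, 25]
    - [0, 0, 80, 0, 0, 0, 25]

```text
clock: 27.4
eef_pos: [608.7, 5.9, 97.5]
tcp_rot: [-1.465, 1.567, -1.495]
contact_force: [0.7, 0.0, -3.2]
opening: 0.328
```

```bash
python3 look.py 21 side top
```

```text
27.4 [608.7   5.9  97.5] jaw -1.735818644467958 down -0.9999911497709237 [ 0.7  0.  -3.2]
```

View pics/side21c.png

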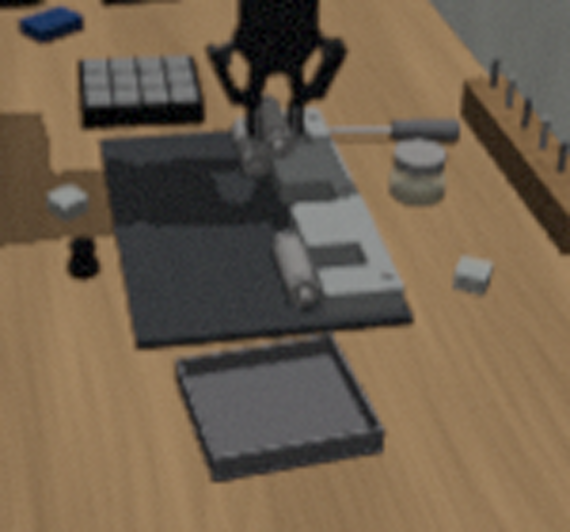

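step_arm:
  rows:
    - [-4, -20, 2, 0, 0, 0.01, 25]
    - [-12, -58, 3, 0, 0, 0.02, 25]
    - [-21, -102, 3, 0, 0, 0.035, 25]
    - [-31, -148, 3, 0, 0, 0.05, 25]
    - [-41, -194, 3, 0, 0, 0.065, 25]
    - [-50, -236, 3, 0, 0, 0.08, 25]
    - [-57, -270, 3, 0, 0, 0.098, 25]
    - [-60, -288, 3, 0, 0, 0.098, 25]

```text
clock: 28.5
eef_pos: [548.9, -283.6, 100.7]
tcp_rot: [-1.072, 1.566, -1.006]
contact_force: [0.5, -0.1, -4.0]
opening: 0.335
```

```bash
python3 look.py 22 side top
```

```text
28.5 [ 548.9 -283.6  100.7] jaw 3.793562146190463 down -0.9999902181151119 [ 0.5 -0.1 -4. ]
```

View pics/side22c.png

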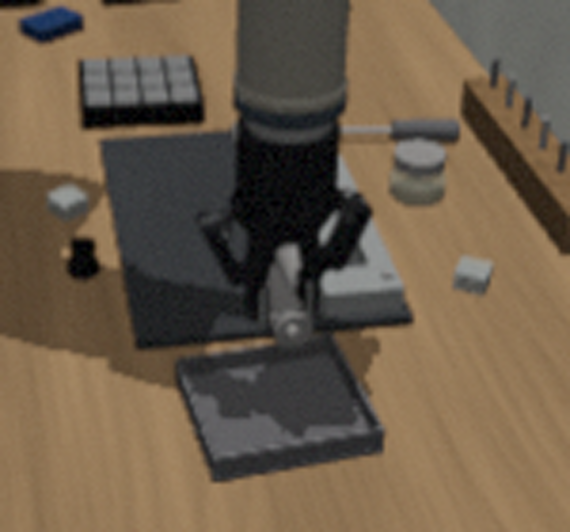

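View pics/top22c.png

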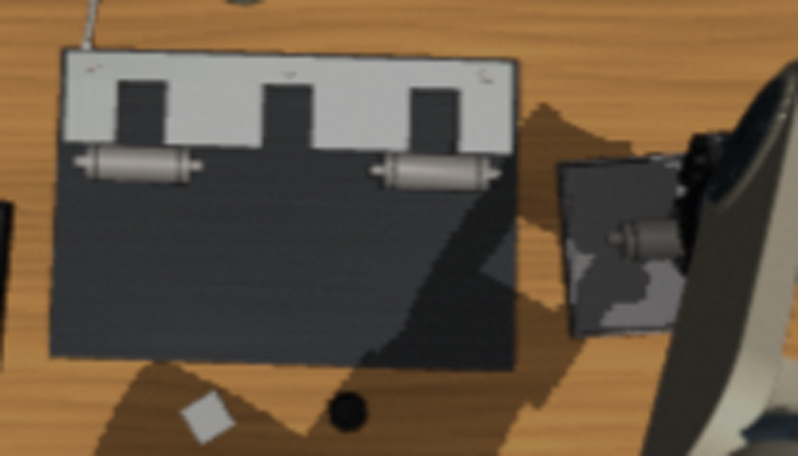

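Run:
```python
from m import *
print(onz('top',[[190+608/3.8,140+238/3.8]],112))
d=np.load('pics/top22.npy');vv,uu=np.mgrid[200:206,349:366]
P=dep('top',np.c_[uu.ravel(),vv.ravel()],d[200:206,349:366].ravel()).reshape(6,17,3);print(np.round(P[:,:,2]))
```

```text
[[ 547.26060745 -229.03201239  112.        ]]
[[   5.    2.    5.  107.  118.  123.  129.  126.  126.  124.  126.  127.
   125.  125.  119.  122.  125.]
 [ 111.  112.  112.  113.  114.  125.  124.  127.  121.  124.  125.  129.
   125.  127. 1148.  129.  126.]
 [ 108.  115.  113.  114.  115.  124.  127.  127.  128.  128.  129.  128.
   127.  128.  127.  126. 1148.]
 [ 104.  112.  113.  114.  113.  122.  128.  124.  130.  131.  128.  128.
   127.  128.  127.  126.  127.]
 [   2.  111.  113.  111.  114.  121.  122.  126. 1148.  125.  126.  125.
   129.  128.  126.  131.  123.]
 [   2.    5.    2.    4.  114.  122.  123.  129.  125.  125.  127.  126.
   125.  125.  130.  123.  124.]]
```

step_arm:
  rows:
    - [0, 0, -12, 0, 0, 0, 25]
    - [0, 0, -28, 0, 0, 0, 25]
    - [0, 0, -44, 0, 0, 0, 25]
    - [0, 0, -58, 0, 0, 0, 25]
    - [0, 0, -69, 0, 0, 0, 25]
    - [0, 0, -78, 0, 0, 0, 25]
    - [0, 0, -84, 0, 0, 0, 25]
    - [0, 0, -89, 0, 0, 0, 25]

```text
clock: 29.6
eef_pos: [549.4, -283.6, 11.6]
tcp_rot: [-0.996, 1.566, -0.93]
contact_force: [-0.4, -0.0, -3.8]
opening: 0.334
```

step_arm:
  rows:
    - [0, 0, -0.5, 0, 0, 0, 25]
    - [0, 0, -1, 0, 0, 0, 25]
    - [0, 0, -1.5, 0, 0, 0, 25]
    - [0, 0, -2, 0, 0, 0, 25]
    - [0, 0, -2.5, 0, 0, 0, 25]
    - [0, 0, -3, 0, 0, 0, 25]
    - [0, 0, -3, 0, 0, 0, 25]
    - [0, 0, -3, 0, 0, 0, 25]

```text
clock: 30.6
eef_pos: [549.4, -283.6, 8.6]
tcp_rot: [-0.999, 1.566, -0.934]
contact_force: [0.3, -0.2, -4.0]
opening: 0.334
```

step_arm:
  rows:
    - [0, 0, -0.3, 0, 0, 0, 25]
    - [0, 0, -0.6, 0, 0, 0, 25]
    - [0, 0, -0.9, 0, 0, 0, 25]
    - [0, 0, -1.1, 0, 0, 0, 25]
    - [0, 0, -1.3, 0, 0, 0, 25]
    - [0, 0, -1.5, 0, 0, 0, 25]
    - [0, 0, -1.5, 0, 0, 0, 25]
    - [0, 0, -1.5, 0, 0, 0, 25]

```text
clock: 31.6
eef_pos: [549.4, -283.6, 7.5]
tcp_rot: [-0.994, 1.565, -0.928]
contact_force: [-2.5, 0.7, 5.9]
opening: 0.332
```

step_arm:
  rows:
    - [0, 0, 0.1, 0, 0, 0, 30]
    - [0, 0, 0.1, 0, 0, 0, 31]
    - [0, 0, 0.1, 0, 0, 0, 33]
    - [0, 0, 0.1, 0, 0, 0, 36]
    - [0, 0, 0.1, 0, 0, 0, 40]
    - [0, 0, 0.1, 0, 0, 0, 46]
    - [0, 0, 0.1, 0, 0, 0, 54]
    - [0, 0, 0.1, 0, 0, 0, 60]

```text
clock: 32.6
eef_pos: [549.5, -283.6, 7.7]
tcp_rot: [-0.994, 1.565, -0.928]
contact_force: [0.1, 0.2, 0.4]
opening: 0.704
```

step_arm:
  rows:
    - [0, 0, 2, 0, 0, 0, 60]
    - [0, 0, 8, 0, 0, 0, 60]
    - [0, 0, 18, 0, 0, 0, 60]
    - [0, 0, 32, 0, 0, 0, 60]
    - [0, 0, 50, 0, 0, 0, 60]
    - [0, 0, 75, 0, 0, 0, 60]
    - [-25, -20, 110, 0, 0, 0, 60]
    - [-60, -50, 150, 0, 0, 0, 60]

```text
clock: 33.6
eef_pos: [489.3, -333.5, 159.6]
tcp_rot: [-0.945, 1.565, -0.877]
contact_force: [1.6, -0.8, 1.3]
opening: 0.7
```

step_arm:
  rows:
    - [-40, -30, 5, 0, 0, 0, 60]
    - [-80, -60, 10, 0, 0, 0, 60]
    - [-120, -90, 10, 0, 0, 0, 60]
    - [-150, -120, 10, 0, 0, 0, 60]
    - [-180, -150, 10, 0, 0, 0, 60]
    - [-200, -170, 10, 0, 0, 0, 60]
    - [-210, -180, 10, 0, 0, 0, 60]
    - [-210, -180, 10, 0, 0, 0, 60]

```text
clock: 34.6
eef_pos: [279.1, -513.8, 170.2]
tcp_rot: [-0.937, 1.564, -0.87]
contact_force: [0.1, 0.3, 0.3]
opening: 0.702
```

```bash
python3 look.py 23 side top
```

```text
34.6 [ 279.1 -513.8  170.2] jaw 3.7977578565047487 down -0.9999790746961601 [0.1 0.3 0.3]
```

View pics/side23c.png

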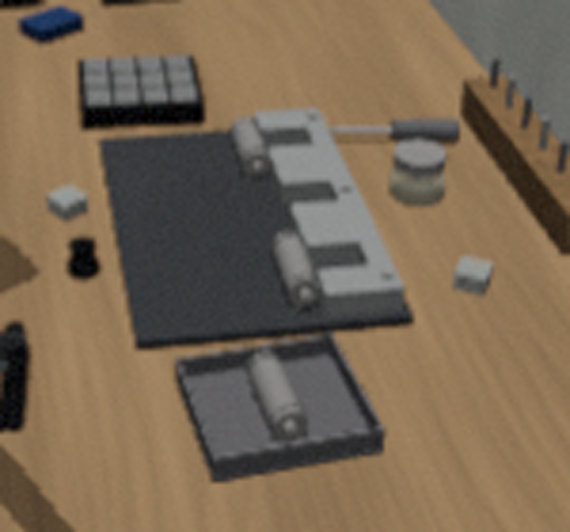

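View pics/top23c.png

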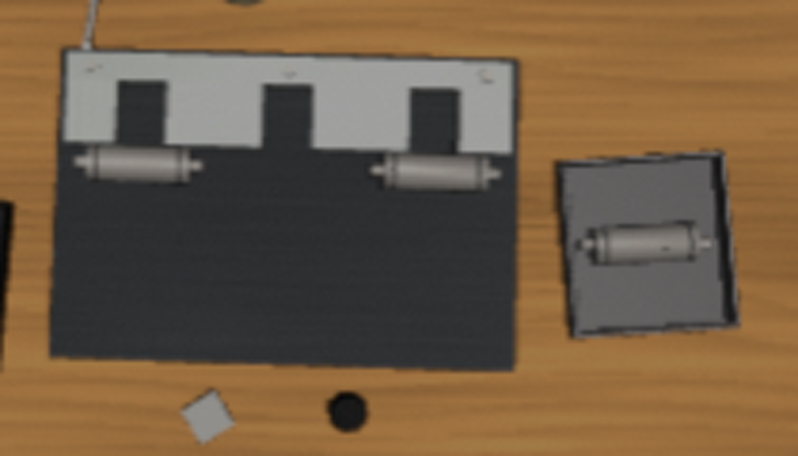

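Run:
```python
from m import *
p,d=load(23)
for n,(u0,u1) in dict(L=(214,239),R=(293,317)).items():
    vv,uu=np.mgrid[176:192,u0:u1];P=dep('top',np.c_[uu.ravel(),vv.ravel()],d[176:192,u0:u1].ravel())
    q=P[(P[:,2]>38)&(P[:,2]<50)];print(n,q.mean(0),len(q))
print(order.sign_off())
```

```text
L [610.97974465 120.45988178  41.042231  ] 150
R [ 605.58176358 -111.92687218   40.92827624] 148
the job is handed in; nothing more can be done
None
```

I rolled all three rollers to the stop one at a time, in the order right, middle, left, and pressed each one home squarely at about 10 N. The middle roller was the bent one. I gripped it through the comb gap, lifted it out and laid it in the reject tray, then handed the job in at about 35 s of the 72 s allowed.

- **Which one was bent:** with all three at the stop, the middle roller's two journals measured 28.5 and 33.6 mm high. Three of the four journals on the other two measured about 31 mm. The automatic figure for the left roller's inner journal was spoiled by the arm's edge in view, but its own pixels also read about 31 mm. The top view also showed the middle roller's journals out of line with its drum.
- **True rollers:** in the last depth reading the left and right rollers lie at x = 611.0 and 605.6 mm. The home positions I worked out from the press contacts are about 611.7 and 605.1 mm. That is within the camera's 2 mm, and both look square against the teeth.
- **Rejected roller:** it lies flat, roughly in the middle of the tray and along its y. It was set down with about 10 N of floor contact.
- **Bystanders:** those visible in the last pictures (loupe, both parts boxes, jar, driver, block) look unmoved. I didn't look at the tweezers again, but the arm never went near them at bench height.
- **Wobble while rolling:** I couldn't follow it continuously, because the arm hid the top view and the side camera is too coarse. The bent roller was identified from the readings at the stop.

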